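# Dump the gears from the drop-bottom hopper

## Task

Two drop-bottom hoppers stand on the bench, each with its own catch tray built in underneath. Empty the one that holds the two gears into its tray by drawing its red latch straight out, away from the hopper's front, so that its floor swings down; leave the other hopper, with the piston and spring, shut. Do not handle the gears themselves, and let go of the latch when they have dropped.

Things in the scene. Friction and masses are not known exactly. Their poses are not given: they have to be found in the camera images.
- gear_hopper: fixed grey sheet-metal hopper with the two gears, no lid: 134 mm deep (x), 144 wide (y), rim 228 mm up. Origin: centre of its underside on the table; x points from its front (latch side) to its back, z up. Steel floor 170 mm up, hinged at the back; green catch tray at its foot 124 x 134 x 55 mm. The other hopper is a twin over 200 mm away; they may stand either way round
- gear_grip (a point): centre of the red grip of its latch: upright block 22 (x) x 16 (y) x 50 mm, 120 mm before the hopper's centre, 214 mm up; 40 mm gap to the front wall, sides and top free, bolt guides 40 mm below. Axes as the hopper's. Slides along the hopper's -x, 30 mm to its stop, 2 to 4 N, stays where left; the floor drops after 9 to 12 mm. Starts 0 to 3 mm out
- gear_floor (a joint): angle of the gear hopper's hinged floor: 0 shut (level), about 1.35 rad hanging down; it falls by its own weight when the latch is drawn
- large_gear: bright steel spur gear, 64 mm across, 22 mm high, lying flat on the gear hopper's floor; origin at the centre of its underside, z its axis
- small_gear: dark steel spur gear, 48 mm across, 20 mm high, lying flat beside the other; origin at the centre of its underside, z its axis
- spare_floor (a joint): angle of the other hopper's floor, which holds a piston and a spring: 0 shut; it must stay shut
Things that resemble listed ones, but are neither listed nor needed, are in the scene too. Leave any pink or yellow look-alike of the large_gear alone.

How it is judged:
At the end, for the whole second after the job is handed in: The gear hopper's floor hangs open (more than 0.6 rad), both gears lie at rest in the tray beneath it (their origins within the hopper's outline and less than 85 mm above the table), and the other hopper's floor is shut (below 0.1 rad) (value of joint gear_floor above 0.6 rad and x of large_gear in the frame of gear_hopper between -0.066 and 0.066 m and y of large_gear in the frame of gear_hopper between -0.071 and 0.071 m and z of each of large_gear, small_gear in the frame of gear_hopper below 0.085 m and linear speed of each of large_gear, small_gear below 0.03 m/s and x of small_gear in the frame of gear_hopper between -0.066 and 0.066 m and y of small_gear in the frame of gear_hopper between -0.071 and 0.071 m and value of joint spare_floor below 0.1 rad); the robot touches nothing.
It fails at once if the other hopper's floor is let open (value of joint spare_floor above 0.15 rad).
It fails at once if a gear is handled by the gripper or arm (contact force between any of the fingers, the arm and large_gear above 1 N or contact force between any of the fingers, the arm and small_gear above 1 N).
It also fails if it takes over 29 s, if anything falls off the work surface, if the arm or the gripper's body presses on something with over 40 N, if the wrist force passes 120 N, or if a joint passes its speed limit or range.

## Robot

A 6-joint arm with a two-finger parallel gripper is mounted at the origin on a cart in front of the work surface, level with it; the furniture and walls round the work are solid. World frame = base frame: x ahead of the robot, y to its left, z up, the work surface at z = 0. Lengths are in m, angles in rad, forces in N, time in s.
With the tool pointing down it reaches from about 0.375 to 0.9 m from the base axis. Payload 3.1 kg.
Tool frame: the origin (TCP) lies on the centre line of the jaws, within the pads' length; the fingertips stand 25 mm ahead of it and the grasp point (between the pads) lies 6 mm ahead of it (robot.nose_length is the y of the fingertips in the tool frame, in m); y points along the fingers, z is the direction in which the jaws open and shut, and the axes are right-handed (so a half turn about y gives the same grasp; the last joint's range is limited). The gripper opens to 87 mm and grips with 3 to 60 N. Pads are 19 mm wide; open, the fingers measure 117 mm over their backs; the gripper's body (75 mm by 190 mm) begins 51 mm behind the grasp point.
Start: joints at [1.113, 0.527, 1.433, -0, 1.181, -0.178], TCP at [0.173, 0.601, 0.248] pointing down, gripper open.
Joint ranges: [-3.08, 3.08], [-0.75, 2.2], [0.22, 2.44], [-1.43, 4.57], [0, 2.65], [-2.85, 2.85]. Speed limits (rad/s): [2.79, 2.79, 3.14, 3.14, 3.14, 3.14].

## Interface

Orientations are given as a unit quaternion [x, y, z, w].
In Python, from rig import robot, eyes, ticket gives the robot as it stands.
- The arm moves only by the tool play_rows, never from a script. Its argument "series" is a list of rows, each a list of 7 numbers: the opening, from 0 (shut) to 1 (fully open), then the shift along the tool's x, y, z scaled (see below), then the turn, a rotation vector about the tool's x, y, z scaled (see below). In form: [[claw, dx, dy, dz, ax, ay, az], ...]. A call has 1 to 12 rows; each row shifts and turns the commanded pose from where the row before left it, along the tool's axes as they then stand; what a row does not reach is not made up. The controller multiplies each number of a shift by 100 mm and each number of a turn by 180 degrees. A row lasts 1/12 s, in which the tool goes at most 41.7 mm and 7.16 degrees, less where a joint would pass 70% of its speed; a pose out of reach is approached as far as the arm can. A call with a number of a shift or a turn outside -1 to 1 is refused whole. A call with a gripper value outside its range is refused whole. The fingers move at their own pace and stop on an object; "grip_force" is the grip in N (left out, the last holds). Time passes only in rows, so rows that do not move let the fingers close. It gives the time, the measured TCP pose, the force and the opening at its end, in the units of the state.
- robot.get_obs(): the state, without advancing time (a new reading comes with each control period).
- eyes.camera(name): name is "scene" or "top"; returns the picture (480x640x3 uint8, red, green, blue); there is no depth.
- eyes.camera_params(name): a dict with "K" (3x3 intrinsics, pixels), "rvec" (rotation vector, rad) and "tvec" (3), from world to camera coordinates, as OpenCV has them. Camera axes: x right, y down, z forward; pixel columns grow to the right and rows downward; lengths in m; the calibration is good to about 2 mm. A picture is of the moment at which its call begins. camera_params takes no time and is no camera call.
- ticket.hand_in(): hands the job in, once; it reports no verdict.
The state is a dict: "time": time; "q": joint angles; "joint_velocities": joint speeds; "joint_torque": joint torques, N m; "position": TCP position; "tool_rot": TCP orientation; "ft_force": force on the tool from outside, world axes, zero at the start; "moment": the same for the moment, N m; "grip_width": finger opening in m.
Only numpy, scipy, OpenCV 4.12 (cv2) and the standard library are available. Lean on these libraries where they do the work, as an engineer would, in place of code of your own. Each camera call takes 0.05 s, during which the arm holds its last target.

## Working session

There is one attempt and no reset: what is moved stays moved. The work goes in short steps, Python scripts to look and compute and a tool call to move; the robot and the scene stay as the last step left them, time stands still between calls to the robot, and variables do not carry over. Pictures are saved under pics/ and viewed, and the job is handed in when it is done.

Besides the shell and the picture viewer there is one more tool, called after "Call:" by a JSON object that holds its "method" and its "body", one argument or row to a line. play_rows: Moves the arm, as the interface text tells. Its arguments: {"type":"object","properties":{"series":{"type":"array","items":{"type":"array","items":{"type":"number"}}},"grip_force":{"type":"number"}},"required":["series"]}

```bash
mkdir -p pics; python3 - <<'E'
from rig import robot, eyes, ticket
import cv2
for n in("scene","top"):
    cv2.imwrite(f"pics/{n}0.png",eyes.camera(n)[:,:,::-1]); print(eyes.camera_params(n))
print(robot.get_obs())
E
```

```text
{'K': array([[545.6724332 ,   0.        , 322.49749593],
       [  0.        , 545.6724332 , 240.26490329],
       [  0.        ,   0.        ,   1.        ]]), 'rvec': array([ 1.90184498, -1.17734715,  0.62734552]), 'tvec': array([-0.23124093,  0.41405462,  0.96499106])}
{'K': array([[499.41540267,   0.        , 323.61323303],
       [  0.        , 499.41540267, 244.65604636],
       [  0.        ,   0.        ,   1.        ]]), 'rvec': array([ 2.17019432, -2.19255126,  0.08137431]), 'tvec': array([0.0208268 , 0.52709456, 1.17432908])}
{'time': 0.1, 'q': array([ 1.11254220e+00,  5.28373831e-01,  1.43378158e+00, -1.61276001e-05,
        1.18140212e+00, -1.78540793e-01]), 'joint_velocities': array([-5.93481819e-04, -1.35283746e-03, -4.59820376e-03,  2.13868244e-03,
        9.80636774e-04, -8.42185960e-05]), 'joint_torque': array([-2.67992609e-04, -4.40983629e+01, -1.77151108e+01,  6.34491839e-02,
        5.33787045e-02, -4.30611442e-05]), 'position': array([0.17227317, 0.60014712, 0.2466667 ]), 'tool_rot': array([ 0.70086397, -0.09878179,  0.09835686, -0.69954112]), 'ft_force': array([ 0.32006892, -0.12326459, -0.25874505]), 'moment': array([-0.02849993,  0.0045286 ,  0.03038214]), 'grip_width': 0.08719510663864585}
```

View pics/scene0.png

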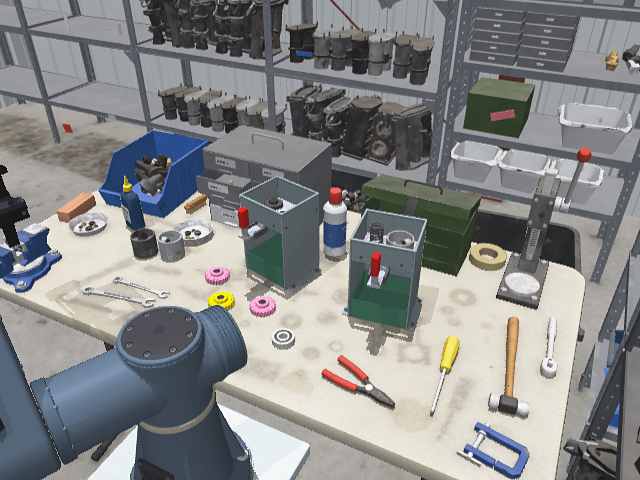

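View pics/top0.png

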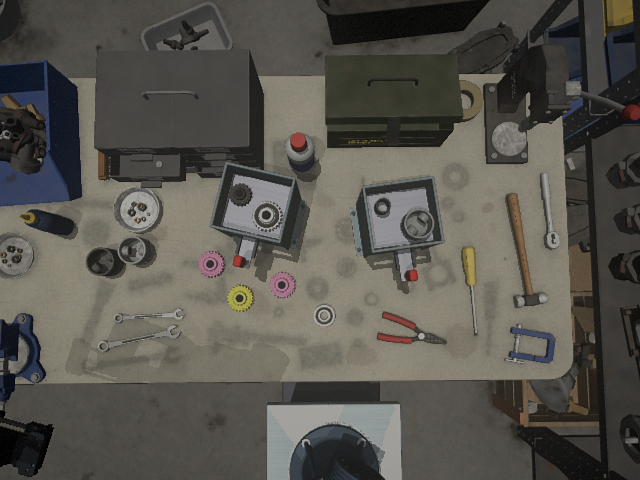

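The scene view shows both hoppers. In the top view, the left hopper (about 258,205) holds the dark and the bright gear, with its red grip near (239,261). The right one (about 400,215) holds the piston and spring, with its grip at (411,275). Next I'll measure the grip and the rim.

```bash
cat > h.py <<'E'
import numpy as np,cv2
from rig import robot, eyes, ticket
from scipy.spatial.transform import Rotation as R
def ray(n,uv):
    p=eyes.camera_params(n);M=cv2.Rodrigues(p["rvec"])[0]
    c=-M.T@p["tvec"];d=M.T@np.linalg.inv(p["K"])@np.array([uv[0],uv[1],1.]);return c,d/np.linalg.norm(d)
def onz(n,uv,z):
    c,d=ray(n,uv);return c+d*(z-c[2])/d[2]
def tri(a,b):
    A=0;B=0
    for n,uv in(("scene",a),("top",b)):
        c,d=ray(n,uv);P=np.eye(3)-np.outer(d,d);A=A+P;B=B+P@c
    return np.linalg.solve(A,B)
def red(img,box):
    x0,y0,x1,y1=box;s=img[y0:y1,x0:x1].astype(int)
    m=((s[...,0]>110)&(s[...,1]<70)&(s[...,2]<70)).astype(np.uint8)
    n,l,st,c=cv2.connectedComponentsWithStats(m);k=1+st[1:,4].argmax()
    return st[k]+np.array([x0,y0,0,0,0]),c[k]+[x0,y0],(l==k)
E
python3 - <<'E'
from h import *
t=cv2.imread("pics/top0.png")[:,:,::-1];s=cv2.imread("pics/scene0.png")[:,:,::-1]
st=red(t,(225,245,255,280));ss=red(s,(230,195,260,245))
print(st[0],st[1],ss[0],ss[1]); print("tri",tri(ss[1],st[1]))
cv2.imwrite("pics/tz.png",cv2.resize(t[150:290,190:330,::-1],None,fx=4.2,fy=4.2,interpolation=cv2.INTER_CUBIC))
cv2.imwrite("pics/sz.png",cv2.resize(s[160:300,210:350,::-1],None,fx=4.2,fy=4.2,interpolation=cv2.INTER_CUBIC))
E
```

```text
[233 256   9  11  71] [236.71830986 260.63380282] [238 207  11  22 191] [242.95811518 217.38219895]
tri [0.48214591 0.1888198  0.21533088]
```

View pics/tz.png

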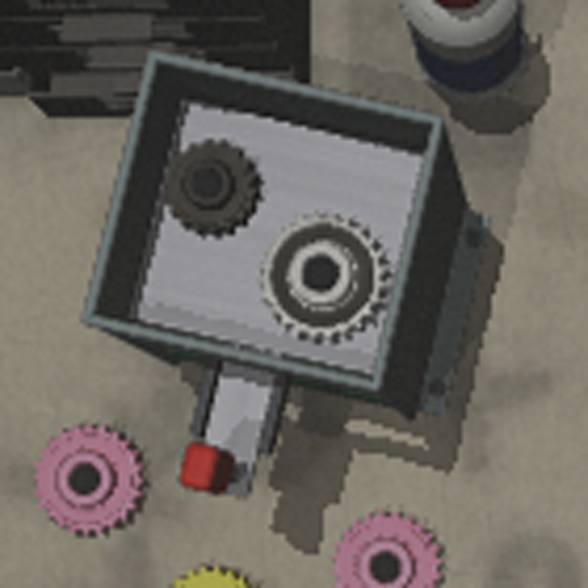

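View pics/sz.png

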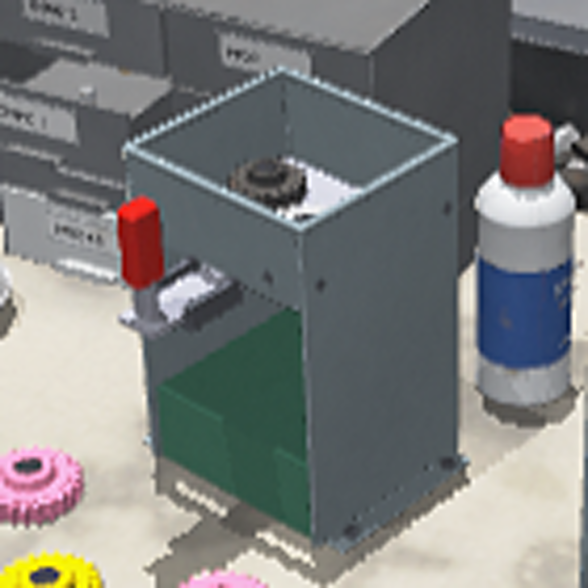

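The zoom shows the gears inside. The rim corners are at zoomed pixels (152,57), (440,120), (378,386) and (88,320), and the grip's top face is centred at about (202,468).

```bash
python3 - <<'E'
from h import *
z=np.array([[152,57],[440,120],[378,386],[88,320]])
W=np.array([onz("top",p/4.2-0.4+[190,150],0.228) for p in z]);print(W.round(4))
c=W.mean(0)
print("centre",c, "sides",np.linalg.norm(W-np.roll(W,-1,0),axis=1))
bx=(W[0]+W[1]-W[2]-W[3])[:2];by=(W[0]+W[3]-W[1]-W[2])[:2]
a=np.arctan2(bx[1],bx[0]);b=np.arctan2(by[1],by[0])-np.pi/2;print("yaw",a,b)
yaw=(a+b)/2;x=np.array([np.cos(yaw),np.sin(yaw)])
print("grip pred",c[:2]-.1215*x,"from rim")
print("grip top",onz("top",np.array([201,468])/4.2-0.4+[190,150],0.239))
g=onz("top",np.array([201,468])/4.2-0.4+[190,150],0.239)[:2]-c[:2]
print("grip in hopper", g@x, g@[-x[1],x[0]])
o=robot.get_obs();print(R.from_quat(o["tool_rot"]).as_matrix().round(3))
E
```

```text
[[0.6768 0.2091 0.228 ]
 [0.645  0.0721 0.228 ]
 [0.5185 0.102  0.228 ]
 [0.5511 0.2387 0.228 ]]
centre [0.59786126 0.15548107 0.228     ] sides [0.14067907 0.12997936 0.1405737  0.12914239]
yaw -0.23164295976027635 -0.23150447681195807
grip pred [0.47960453 0.18336648] from rim
grip top [0.480236   0.18325485 0.239     ]
grip in hopper -0.12085976930734607 3.627976222040732e-05
[[ 0.961 -0.001  0.276]
 [-0.276 -0.002  0.961]
 [-0.    -1.    -0.002]]
```

Call:
{"method": "play_rows", "body": {
  "series": [
    [1, 0, -0.4, 0, 0, -0.015, 0],
    [1, 0, -0.4, 0, 0, 0, 0],
    [1, 0.26, 0, -0.22, 0, 0, 0],
    [1, 0.26, 0, -0.22, 0, 0, 0],
    [1, 0.26, 0, -0.22, 0, 0, 0],
    [1, 0.26, 0, -0.22, 0, 0, 0],
    [1, 0.26, 0, -0.22, 0, 0, 0],
    [1, 0.26, 0, -0.22, 0, 0, 0],
    [1, 0.26, 0, -0.22, 0, 0, 0],
    [1, 0.26, 0, -0.22, 0, 0, 0],
    [1, 0.26, 0, -0.22, 0, 0, 0],
    [1, 0.26, 0, -0.22, 0, 0, 0]
  ],
  "grip_force": 25
}}

```text
time: 1.1
position: [0.3752, 0.3251, 0.3273]
tool_rot: [0.702, -0.082, 0.082, -0.702]
ft_force: [0.8, 0.8, 0.6]
grip_width: 0.0874
```

```bash
cat >> h.py <<'E'
def delta(t):
    o=robot.get_obs();M=R.from_quat(o["tool_rot"]).as_matrix()
    print(o["position"].round(4),"yaw x",np.arctan2(M[1,0],M[0,0]).round(4),"w",o["grip_width"],"F",o["ft_force"].round(2));print("d",(M.T@(np.array(t)-o["position"])*10).round(3)); print(M.round(3))
E
python3 -c "
from h import *
delta([.480,.183,.327])"
```

```text
[0.3752 0.3251 0.3273] yaw x -0.2325 w 0.08736895529013501 F [0.77 0.84 0.58]
d [ 1.347  0.002 -1.141]
[[ 0.973 -0.001  0.23 ]
 [-0.23  -0.     0.973]
 [-0.001 -1.    -0.   ]]
```

Call:
{"method": "play_rows", "body": {
  "series": [
    [1, 0.27, 0, -0.23, 0, 0, 0],
    [1, 0.27, 0, -0.23, 0, 0, 0],
    [1, 0.27, 0, -0.23, 0, 0, 0],
    [1, 0.27, 0, -0.23, 0, 0, 0],
    [1, 0.27, 0, -0.22, 0, 0, 0],
    [1, 0, 0, 0, 0, 0, 0],
    [1, 0, 0, 0, 0, 0, 0]
  ]
}}

```text
time: 1.68
position: [0.4807, 0.1831, 0.327]
tool_rot: [0.702, -0.084, 0.083, -0.702]
ft_force: [-0.7, 0.8, 0.3]
grip_width: 0.0868
```

```bash
python3 -c "
from h import *
delta([.480,.183,.226])
for n in('top','scene'): cv2.imwrite('pics/%s1.png'%n,eyes.camera(n)[:,:,::-1])"
```

```text
[0.4807 0.1831 0.327 ] yaw x -0.2365 w 0.08682704151751991 F [-0.69  0.82  0.31]
d [-0.005  1.01  -0.002]
[[ 0.972 -0.001  0.234]
 [-0.234  0.     0.972]
 [-0.001 -1.    -0.   ]]
```

View pics/scene1.png

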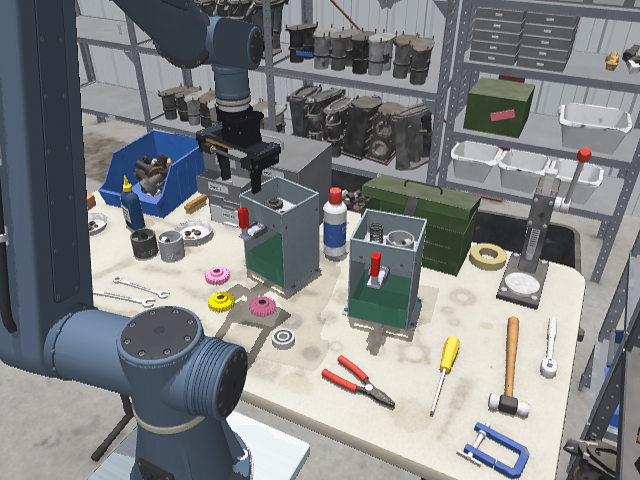

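View pics/top1.png

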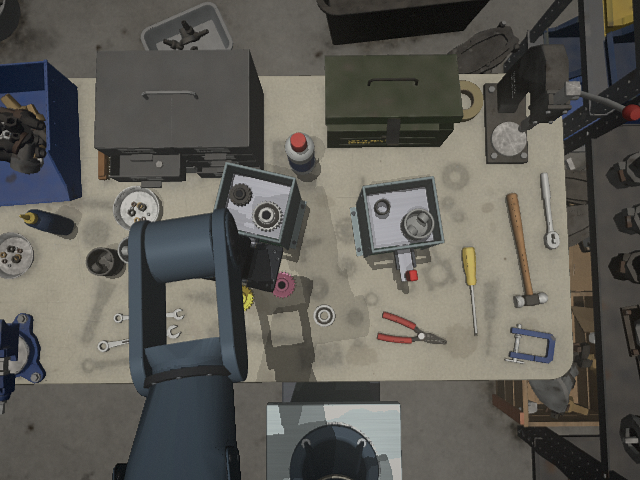

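The scene view shows the open fingers (about 205 and 258, 180) straddling a spot above the red grip (243,218), so I'll lower onto it. The arm hides the grip in the top view.

Call:
{"method": "play_rows", "body": {
  "series": [
    [1, 0, 0.2, 0, 0, 0, 0],
    [1, 0, 0.2, 0, 0, 0, 0],
    [1, 0, 0.2, 0, 0, 0, 0],
    [1, 0, 0.2, 0, 0, 0, 0],
    [1, 0, 0.2, 0, 0, 0, 0],
    [1, 0, 0, 0, 0, 0, 0],
    [1, 0, 0, 0, 0, 0, 0]
  ]
}}

```text
time: 2.37
position: [0.4784, 0.1856, 0.227]
tool_rot: [0.703, -0.082, 0.08, -0.702]
ft_force: [-0.6, -0.5, 0.8]
grip_width: 0.0871
```

```bash
python3 -c "
from h import *
delta([.480,.183,.226])
i=eyes.camera('scene')[:,:,::-1]
cv2.imwrite('pics/s2.png',cv2.resize(i[120:300,180:350],None,fx=3.3,fy=3.3,interpolation=cv2.INTER_CUBIC))"
```

```text
[0.4784 0.1856 0.227 ] yaw x -0.2306 w 0.08714179605884526 F [-0.58 -0.49  0.8 ]
d [ 0.022  0.01  -0.022]
[[ 0.974 -0.003  0.229]
 [-0.229 -0.     0.974]
 [-0.003 -1.    -0.001]]
```

View pics/s2.png

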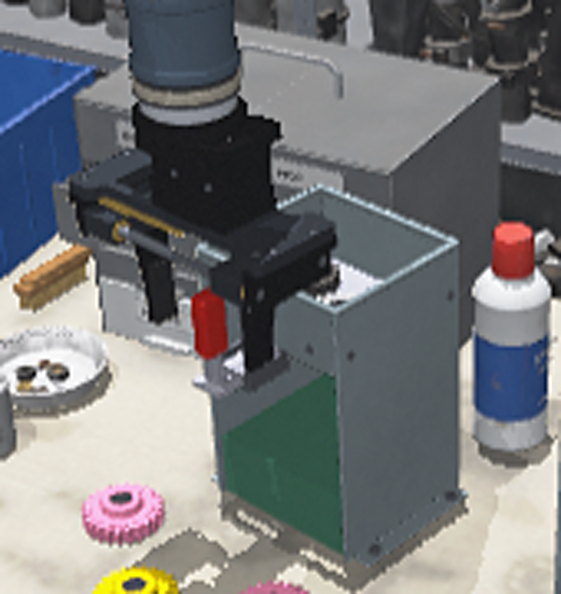

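The grip (zoomed 208,325) sits between the fingers, so I'll close with a small centring shift.

Call:
{"method": "play_rows", "body": {
  "series": [
    [0.4, 0.02, 0, -0.02, 0, 0, 0],
    [0.2, 0, 0, 0, 0, 0, 0],
    [0, 0, 0, 0, 0, 0, 0],
    [0, 0, 0, 0, 0, 0, 0],
    [0, 0, 0, 0, 0, 0, 0],
    [0, 0, 0, 0, 0, 0, 0],
    [0, 0, 0, 0, 0, 0, 0],
    [0, 0, 0, 0, 0, 0, 0]
  ],
  "grip_force": 25
}}

```text
time: 3.08
position: [0.4814, 0.1822, 0.2276]
tool_rot: [-0.702, 0.082, -0.082, 0.702]
ft_force: [-0.3, -0.4, -0.0]
grip_width: 0.0419
```

Call:
{"method": "play_rows", "body": {
  "series": [
    [0, 0, 0, 0, 0, 0, 0],
    [0, 0, 0, 0, 0, 0, 0],
    [0, 0, 0, 0, 0, 0, 0],
    [0, 0, 0, 0, 0, 0, 0],
    [0, 0, 0, 0, 0, 0, 0],
    [0, 0, 0, 0, 0, 0, 0],
    [0, 0, 0, 0, 0, 0, 0],
    [0, 0, 0, 0, 0, 0, 0]
  ]
}}

```text
time: 3.75
position: [0.4826, 0.1871, 0.2275]
tool_rot: [-0.698, 0.082, -0.084, 0.706]
ft_force: [1.9, 16.0, -4.7]
grip_width: 0.0158
```

Gripped at 15.8 mm wide with a side load of about 16 N. I'll ease that off and then pull along -x.

Call:
{"method": "play_rows", "body": {
  "series": [
    [0, 0, 0, 0.02, 0, 0, 0],
    [0, 0, 0, 0.015, 0, 0, 0],
    [0, 0, 0, 0, 0, 0, 0],
    [0, 0, 0, 0, 0, 0, 0]
  ]
}}

```text
time: 4.08
position: [0.4826, 0.1874, 0.2274]
tool_rot: [-0.701, 0.082, -0.083, 0.704]
ft_force: [1.0, 7.8, -2.6]
grip_width: 0.0157
```

Call:
{"method": "play_rows", "body": {
  "series": [
    [0, -0.03, 0, 0.02, 0, 0, 0],
    [0, -0.04, 0, 0.01, 0, 0, 0],
    [0, -0.04, 0, 0, 0, 0, 0],
    [0, -0.04, 0, 0, 0, 0, 0],
    [0, -0.04, 0, 0, 0, 0, 0],
    [0, -0.04, 0, 0, 0, 0, 0],
    [0, 0, 0, 0, 0, 0, 0],
    [0, 0, 0, 0, 0, 0, 0]
  ]
}}

```text
time: 4.75
position: [0.4587, 0.1935, 0.2274]
tool_rot: [0.703, -0.083, 0.081, -0.702]
ft_force: [-2.9, -4.8, 1.8]
grip_width: 0.0156
```

```bash
python3 -c "
from h import *
delta([.4826,.1874,.2275])
i=eyes.camera('scene')[:,:,::-1]
cv2.imwrite('pics/s3.png',cv2.resize(i[120:300,180:350],None,fx=3.3,fy=3.3,interpolation=cv2.INTER_CUBIC))
i=eyes.camera('top')[:,:,::-1]
cv2.imwrite('pics/t3.png',cv2.resize(i[150:290,190:330],None,fx=4.2,fy=4.2,interpolation=cv2.INTER_CUBIC))"
```

```text
[0.4587 0.1935 0.2274] yaw x -0.2323 w 0.015558060456932485 F [-2.89 -4.82  1.77]
d [ 0.247 -0.001 -0.004]
[[ 0.973 -0.004  0.23 ]
 [-0.23  -0.001  0.973]
 [-0.003 -1.    -0.002]]
```

View pics/s3.png

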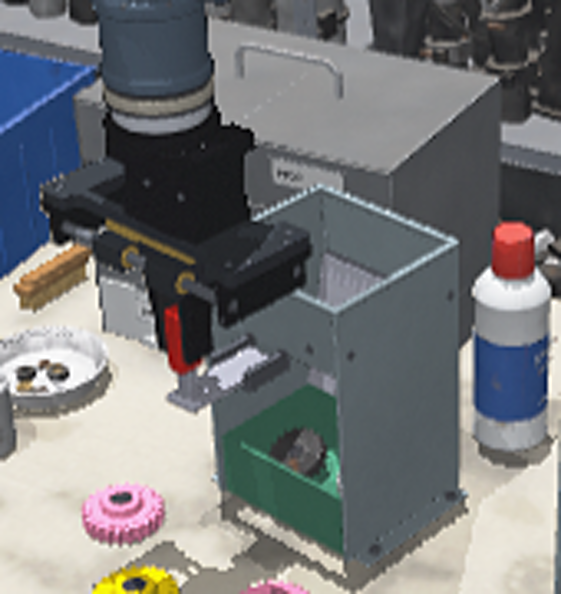

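View pics/t3.png

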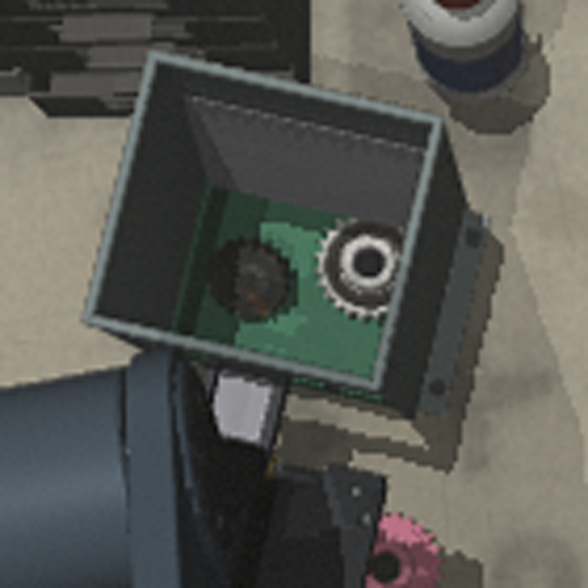

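The floor hangs open and both gears are in the green tray: the small one at zoomed (255,278), looking tilted, and the large one at (368,262). I'll release and back up.

Call:
{"method": "play_rows", "body": {
  "series": [
    [0.7, 0, 0, 0, 0, 0, 0],
    [0.7, 0, 0, 0, 0, 0, 0],
    [0.7, 0, 0, 0, 0, 0, 0],
    [0.7, 0, 0, 0, 0, 0, 0],
    [0.7, 0, 0, 0, 0, 0, 0],
    [0.7, 0, 0, 0, 0, 0, 0],
    [0.7, 0, 0, 0, 0, 0, 0],
    [0.7, 0, 0, 0, 0, 0, 0]
  ]
}}

```text
time: 5.52
position: [0.4606, 0.1939, 0.2275]
tool_rot: [-0.702, 0.082, -0.082, 0.702]
ft_force: [0.3, 0.3, 0.5]
grip_width: 0.0581
```

Call:
{"method": "play_rows", "body": {
  "series": [
    [0.7, 0, -0.2, 0, 0, 0, 0],
    [0.7, 0, -0.2, 0, 0, 0, 0],
    [0.7, 0, -0.2, 0, 0, 0, 0],
    [0.7, 0, -0.2, 0, 0, 0, 0],
    [0.7, 0, -0.2, 0, 0, 0, 0],
    [0.7, 0, 0, 0.3, 0, 0, 0],
    [0.7, 0, 0, 0.3, 0, 0, 0],
    [0.7, 0, 0, 0.3, 0, 0, 0],
    [0.7, 0, 0, 0.3, 0, 0, 0],
    [0.7, 0, 0, 0.3, 0, 0, 0],
    [0.7, 0, 0, 0, 0, 0, 0],
    [0.7, 0, 0, 0, 0, 0, 0]
  ]
}}

```text
time: 6.52
position: [0.4949, 0.3409, 0.3269]
tool_rot: [0.703, -0.081, 0.081, -0.702]
ft_force: [-0.1, 0.2, 0.5]
grip_width: 0.0609
```

```bash
python3 -c "
from h import *
delta([.4826,.1874,.2275])
i=eyes.camera('scene')[:,:,::-1]
cv2.imwrite('pics/s4.png',cv2.resize(i[160:350,180:430],None,fx=3,fy=3,interpolation=cv2.INTER_CUBIC))
i=eyes.camera('top')[:,:,::-1]
cv2.imwrite('pics/t4.png',cv2.resize(i[150:310,190:450],None,fx=3,fy=3,interpolation=cv2.INTER_CUBIC))"
```

```text
[0.4949 0.3409 0.3269] yaw x -0.2303 w 0.06087480330397127 F [-0.09  0.19  0.47]
d [ 0.231  0.995 -1.522]
[[ 0.974 -0.001  0.228]
 [-0.228 -0.001  0.974]
 [-0.001 -1.    -0.001]]
```

View pics/s4.png

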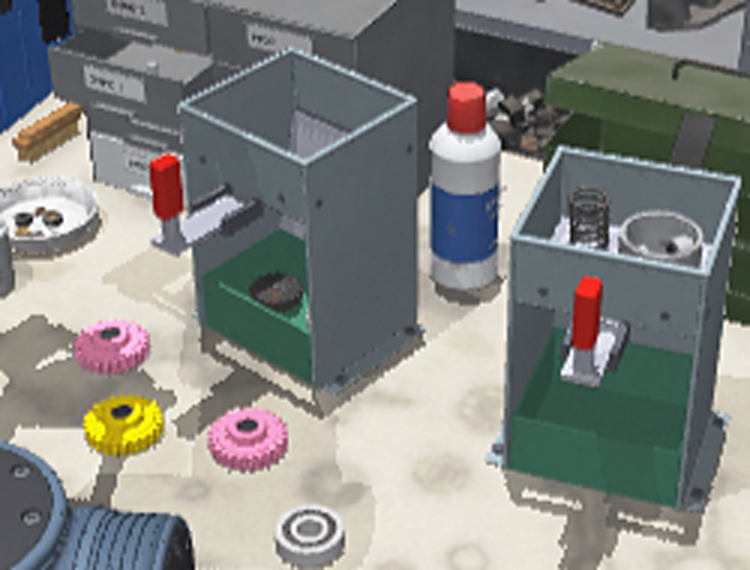

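View pics/t4.png

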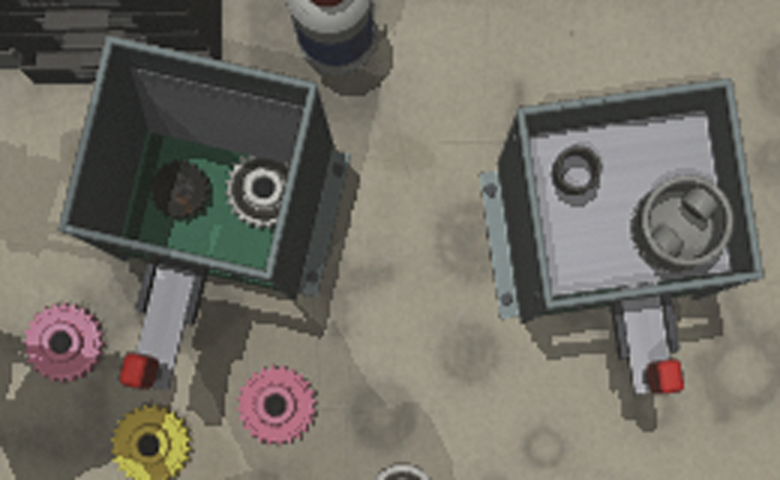

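The gears lie in the tray, with the small one flipped over at zoomed (182,190). The floor hangs open and the spare hopper is still shut. One more picture will confirm they're at rest, then I'll hand in.

```bash
python3 -c "
from h import *
a=eyes.camera('top').astype(int)
for _ in range(4): b=eyes.camera('top').astype(int)
d=abs(a-b).max(2)[160:250,210:310];print(d.max(),(d>25).sum())
def loc(img,box,z): pass
for n,p in(('small',(182,190)),('large',(262,187))):
    w=onz('top',np.array(p)/3-0.33+[190,150],.03)[:2]-[.5979,.1555];x=np.array([np.cos(-.2316),np.sin(-.2316)]);print(n,w@x,w@[-x[1],x[0]])
o=robot.get_obs();print(o['time'],o['ft_force'])
if (d>25).sum()==0: print(ticket.hand_in())
"
```

```text
27 1
small -0.0018031799585285836 0.03437328091996023
large 0.014486983199220252 -0.027138938812335534
6.8667 [-0.20201629 -0.70042591  0.46788397]
```

A single pixel differing by 27 is image noise, so the gears are at rest and well inside the outline.

```bash
python3 -c "
from rig import ticket
print(ticket.hand_in())"
```

```text
the job is handed in; nothing more can be done
None
```

I emptied the gear hopper into its tray and handed the job in at about 6.9 s. I gripped its red latch, drew it about 25 mm straight out, let go, and moved the arm up and clear to the left.

- **Floor and gears:** The last pictures show the gear hopper's floor hanging open and both gears in the green tray. In the hopper's frame they sit at about x -2, y 34 mm (small) and x 14, y -27 mm (large). The small gear landed upside down, but it lies low in the tray.
- **Other hopper:** Its floor is still shut, with the piston and spring on it.
- **At rest:** My comparison of two pictures 0.2 s apart missed its zero-pixel limit, because one pixel changed by 27 against a limit of 25. I took that as image noise and handed in anyway.
- **Side load:** When the jaws closed, they pushed the latch sideways with about 16 N. I eased that to about 8 N before the pull began. After letting go, the force reading was near zero.

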